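# Vent the vacuum desiccator

### The arm

A 6-joint arm with a two-finger parallel gripper is mounted at the origin on a cart in front of the work surface, level with it; the furniture and walls round the work are solid. World frame = base frame: x ahead of the robot, y to its left, z up, the work surface at z = 0. Lengths are in m, angles in rad, forces in N, time in s.
With the tool pointing down it reaches from about 0.275 to 0.725 m from the base axis. Payload 15.9 kg.
Tool frame: the origin (TCP) lies midway between the tips of the shut fingers; the grasp point (between the pads) lies 19 mm behind it; z points along the fingers, y is the direction in which the jaws open and shut (so a half turn about z gives the same grasp; the last joint's range is limited). The gripper opens to 85 mm and grips with 20 to 120 N. Pads are 22 mm wide; open, the fingers measure 114 mm over their backs; the gripper's body (76 mm by 85 mm) begins 54 mm behind the grasp point. The pads swing forward as they close: fully open they stand 13 mm farther back than shut.
Start: joints at [1.119, 0.213, -0.034, 1.323, 0, 1.571], TCP at [0.218, 0.45, 0.231] pointing down, gripper open.
Joint ranges: [-2.98, 2.98], [-0.74, 1.72], [-1.14, 1.35], [-2.1, 2.04], [-1.57, 1.44], [-3.14, 3.14]. Speed limits (rad/s): [1.89, 1.89, 2.39, 2.57, 3.14, 3.14].

### API

Orientations are given as a unit quaternion [x, y, z, w].
In Python, from workcell import * gives the robot as it stands.
- The arm moves only by the tool servo_tool, never from a script. Its argument "series" is a list of rows, each a list of 6 numbers: the shift along the tool's x, y, z in mm, then the turn, a rotation vector about the tool's x, y, z in rad. In form: [[x, y, z, ax, ay, az], ...]. A call has exactly 8 rows; each row is the pose to reach, as a shift and turn from the pose commanded when the call began, along the tool's axes at that moment; what a row does not reach only later rows make up. A row lasts 1/12 s, in which the tool goes at most 41.7 mm and 7.16 degrees, less where a joint would pass 70% of its speed; a pose out of reach is approached as far as the arm can. A call with a gripper value outside its range is refused whole. "jaw" is the opening, from 0 (shut) to 1 (fully open), set as the call begins (left out, the last holds). The fingers move at their own pace and stop on an object; "newtons" is the grip in N (left out, the last holds). Time passes only in rows, so rows that repeat a pose let the fingers close, or fill a call up. It gives the time, the measured TCP pose, the force and the opening at its end, in the units of the state.
- read_state(): the state, without advancing time (a new reading comes with each control period).
- camera(name): name is "side" or "top" or "wrist"; returns a dict with "image" (400x640x3 uint8, red, green, blue), "fx", "fy", "cx", "cy" (pixels), "position" and "attitude" of the camera in the world. Camera axes: x right, y up, looking along -z (the intrinsics and any distortion apply to the point x, -y, -z); pixel columns grow to the right and rows downward; lengths in m; the calibration is good to about 2 mm. The wrist camera is an equidistant fisheye: a pixel r from the principal point sees the ray r / f radians off the axis. A picture is of the moment at which its call begins. There is no depth.
- sign_off(): hands the job in, once; it reports no verdict.
The state is a dict: "time_s": time; "joint_pos": joint angles; "joint_velocities": joint speeds; "tau": joint torques, N m; "position": TCP position; "eef_rot": TCP orientation; "force": force on the tool from outside, world axes, zero at the start; "ft_torque": the same for the moment, N m; "finger_gap": opening from 0.0 (shut) to 1.0 (fully open).
Only numpy, scipy, OpenCV 4.12 (cv2) and the standard library are available. Lean on these libraries where they do the work, as an engineer would, in place of code of your own. Each camera call takes 0.05 s, during which the arm holds its last target.

### The job

Shut down and vent the vacuum desiccator: on the grey pump controller press the square key, then the narrow bar key, then the round key, each fully down and one at a time, with the lid still shut. Then take the lid's handle, pull until the sticking seal breaks free, and hold the lid just slightly open, with a gap of about 2 cm at its front edge, never letting it swing wider than 4 cm. The job finishes with you still holding the lid there; leave the things standing around alone.

Things in the scene. Friction and masses are not known exactly. Their poses are not given: they have to be found in the camera images.
- chamber: Vacuum desiccator, fixed to the bench: white open box 190 mm deep (its x) x 200 mm wide (its y) x 100 mm high, closed by a clear hinged lid through which glass dishes can be seen. Origin: centre of its underside on the bench; x points from the front to the hinge at the back, z up. It may stand left or right of the controller, turned up to 0.25 rad.
- lid: Clear flat lid, 198 mm long x 206 mm wide x 10 mm thick, hinged at the chamber's back rim, with a steel bow handle on top near the front edge: a round bar 12 mm thick, 90 mm long along the chamber's y, between two 12 mm posts, 26 mm of free height between bar and lid (lid top 110 mm above the bench when shut). Origin: on the hinge axis; axes as the chamber's when shut; it turns with the lid.
- handle_grip (a point): Middle of the handle's round bar, 32 mm above the lid's top (142 mm above the bench when shut), 160 mm ahead of the hinge axis. It follows the lid.
- lid_front (a point): Middle of the lid's lower front edge, 200 mm ahead of the hinge axis; it follows the lid. The gap of the open lid is its height over point rim_front.
- rim_front (a point): Fixed point on the chamber, where lid_front lies when the lid is shut (100 mm above the bench).
- lid_hinge_axis (a point): Middle of the lid's hinge axis at the back rim, 100 mm above the bench; the axis runs along the chamber's y.
- lid_hinge (a joint): Lid hinge, rad: 0 shut, growing as the front edge rises (10 mm of gap at the front edge = 0.05 rad; the handle's bar rises 8 mm meanwhile). The lid with handle weighs 0.3 to 0.5 kg. The seal sticks: the upward pull needed at the handle peaks at about 12 to 18 N within the first 4 mm of gap, then the seal lets go suddenly, and past about 8 mm of gap only the lid's weight, 2 to 3 N at the handle, is to be carried. If let go the lid sinks back to a gap of about 8 mm or less.
- controller: Pump controller, fixed to the bench: flat grey box 120 mm (its x) x 170 mm (its y) x 50 mm high with a blank dark display strip along the far part of its top and three white keys in one row along its y nearer the robot, 50 mm apart. Origin: centre of its underside. The order of the keys in the row changes.
- key_round_top (a point): Centre of the top of the key whose cap is round, 24 mm across; it stands 61.5 mm above the bench when up; axes as the controller's; moves down with the cap.
- key_round (a joint): Travel of that key, m: 0 up, 0.006 fully down; it counts as pressed beyond 0.004. Spring: about 1.4 N to start, 4 N fully down; returns by itself.
- key_square_top (a point): Centre of the top of the key whose cap is square, 22 x 22 mm; it stands 61.5 mm above the bench when up; axes as the controller's; moves down with the cap.
- key_square (a joint): Travel of that key, m: 0 up, 0.006 fully down; it counts as pressed beyond 0.004. Spring: about 1.4 N to start, 4 N fully down; returns by itself.
- key_bar_top (a point): Centre of the top of the key whose cap is a narrow bar, 36 mm long (controller x) and 12 mm wide; it stands 61.5 mm above the bench when up; axes as the controller's; moves down with the cap.
- key_bar (a joint): Travel of that key, m: 0 up, 0.006 fully down; it counts as pressed beyond 0.004. Spring: about 1.4 N to start, 4 N fully down; returns by itself.
- beaker: Bystander: clear beaker, 54 mm across, 70 mm high; leave it alone. Origin: centre of its underside.
- reagent_b: Bystander: brown reagent bottle, 52 mm across, 104 mm high; leave it alone. Origin: centre of its underside.
- loose_cap: Bystander: blue screw cap lying, 43 mm across, 17 mm high; leave it alone. Origin: centre of its underside.
- label_roll: Bystander: roll of labels, 72 mm across, 32 mm high; leave it alone. Origin: centre of its underside.

How it is judged:
On the way, in this order (a step that is already met when the one before it is completed fails the run):
1. press the square key down while the other two keys are up and the lid is shut (value of joint key_square above 0.004 m and value of joint lid_hinge below 0.02 rad and value of joint each of key_round, key_bar below 0.002 m), for 0.05 s.
2. press the bar key down while the other two keys are up and the lid is shut (value of joint key_bar above 0.004 m and value of joint lid_hinge below 0.02 rad and value of joint each of key_round, key_square below 0.002 m), for 0.05 s.
3. press the round key down while the other two keys are up and the lid is shut (value of joint key_round above 0.004 m and value of joint lid_hinge below 0.02 rad and value of joint each of key_square, key_bar below 0.002 m), for 0.05 s.
4. the lid is broken free and drawn open by the fingers, the keys up (value of joint lid_hinge above 0.06 rad and contact force between the fingers and lid above 0.5 N and value of joint each of key_round, key_square, key_bar below 0.002 m), for 0.2 s.
At the end, for the whole second after the job is handed in: The gripper's fingers still bear on the lid or its handle (over 0.5 N) and hold the lid still (under 0.05 rad/s) between 0.06 and 0.15 rad open, that is a gap of 12 to 30 mm at its front edge; all keys are up again (under 2 mm of travel); no bystander has moved 30 mm from where it stood (all of step 4 and value of joint lid_hinge below 0.15 rad and velocity of joint lid_hinge between -0.05 and 0.05 rad/s and distance of each of beaker, reagent_b, loose_cap, label_roll from where it was at the start of the episode below 0.03 m); the arm keeps its last pose, push and grip.
It fails at once if the lid swings wider than 0.22 rad (44 mm at its front edge) (value of joint lid_hinge above 0.22 rad).
It fails at once if two keys are down at once (value of joint each of key_round, key_square above 0.003 m or value of joint each of key_round, key_bar above 0.003 m or value of joint each of key_square, key_bar above 0.003 m).
It fails at once if a bystander is moved by more than 30 mm (distance of any of beaker, reagent_b, loose_cap, label_roll from where it was at the start of the episode above 0.03 m).
It also fails if it takes over 54 s, if anything falls off the work surface, if the arm or the gripper's body presses on something with over 40 N, if the wrist force passes 120 N, or if a joint passes its speed limit or range.

## Working session

There is one attempt and no reset: what is moved stays moved. The work goes in short steps, Python scripts to look and compute and a tool call to move; the robot and the scene stay as the last step left them, time stands still between calls to the robot, and variables do not carry over. Pictures are saved under pics/ and viewed, and the job is handed in when it is done.

Besides the shell and the picture viewer there is one more tool, called after "Request:" as name(argument=value, ...) on one line, values as JSON. servo_tool: Moves the arm, as the interface text tells. Its arguments: {"type":"object","properties":{"series":{"type":"array"},"jaw":{"type":"number"},"newtons":{"type":"number"}},"required":["series"]}

```bash
mkdir -p pics; ls; python3 - <<'E'
from workcell import *
import cv2
print(read_state())
for n in ["side","top","wrist"]:
    c=camera(n); cv2.imwrite(f"pics/{n}0.png",c["image"][:,:,::-1])
    print(n,{k:v for k,v in c.items() if k!="image"})
E
```

```text
pics
{'time_s': 0.0, 'joint_pos': array([ 1.11897055e+00,  2.13364615e-01, -3.50616767e-02,  1.32348329e+00,
        5.05031324e-06,  1.57082769e+00]), 'joint_velocities': array([ 2.20300786e-03, -4.06586976e-04,  3.24188621e-04,  1.15845771e-03,
       -1.05794782e-03, -5.07659423e-07]), 'tau': array([-2.33972794e-03, -6.86159778e+01,  4.87123454e+01,  1.72231556e-02,
       -3.12328211e-05,  4.19588980e-05]), 'position': array([0.21815659, 0.44952478, 0.2308109 ]), 'eef_rot': array([ 2.24011400e-01,  9.74586365e-01, -5.41919373e-04, -1.27134769e-04]), 'force': array([ 0.82155358, -0.05750666, -0.78624222]), 'ft_torque': array([ 0.00237551,  0.00821244, -0.04230549]), 'finger_gap': 1.0013382775311142}
side {'fx': 515.5050259387475, 'fy': 515.5050259387475, 'cx': 314.04423600272645, 'cy': 206.1564721076706, 'position': array([0.77384965, 1.11457366, 0.9300342 ]), 'attitude': array([0.04407827, 0.44448445, 0.8915601 , 0.07490836])}
top {'fx': 390.3491283327999, 'fy': 390.3491283327999, 'cx': 314.6695354547908, 'cy': 197.2373408212521, 'position': array([0.47686419, 0.01843436, 0.99723509]), 'attitude': array([ 0.03281603, -0.04979143, -0.69827546,  0.71334095])}
wrist {'fx': 309.70691628693146, 'fy': 309.70691628693146, 'cx': 319.8205830772496, 'cy': 198.53831712796813, 'position': array([0.15040261, 0.48362751, 0.37389051]), 'attitude': array([-0.12725511, -0.07941933,  0.52532435,  0.83757569])}
```

View pics/top0.png

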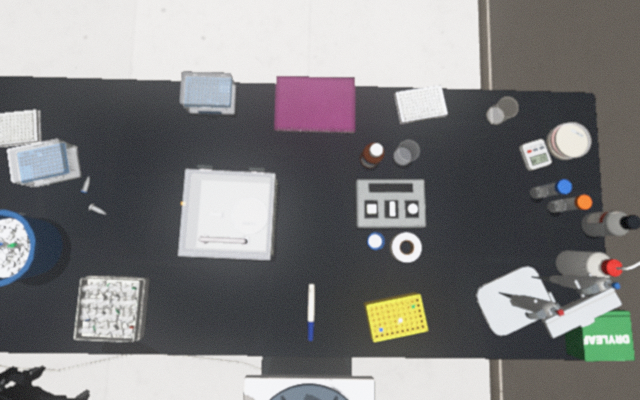

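View pics/side0.png

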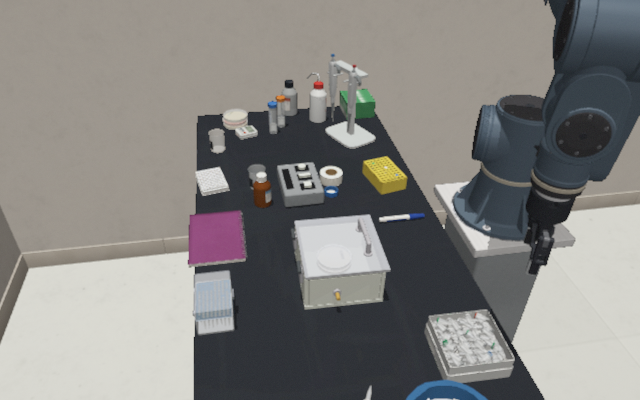

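View pics/wrist0.png

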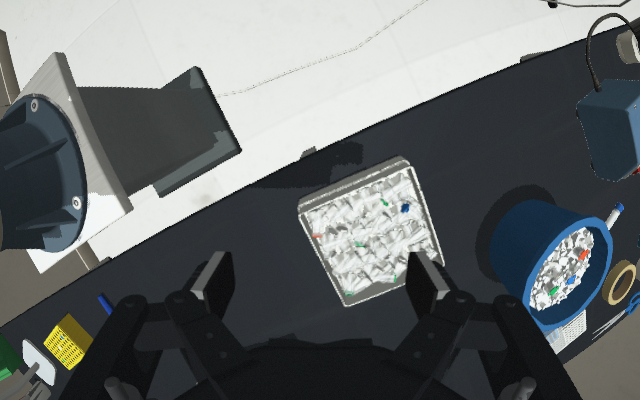

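The top view shows the controller at about (391,204) with its keys left to right: square (372,209), bar (392,209), round (412,209). The chamber is at (228,213), with the handle bar running from (200,239) to (246,241).

```bash
cat > h.py <<'E'
import numpy as np, cv2
from scipy.spatial.transform import Rotation as R
def ray(c,u,v,fish=False):
    x=(u-c["cx"])/c["fx"]; y=(v-c["cy"])/c["fy"]
    if fish:
        r=np.hypot(x,y); s=np.sin(r)/r if r>1e-9 else 1; d=np.array([x*s,-y*s,-np.cos(r)])
    else: d=np.array([x,-y,-1.])
    return np.array(c["position"]),R.from_quat(c["attitude"]).apply(d)
def onplane(c,u,v,z,fish=False):
    p,d=ray(c,u,v,fish); return p+d*(z-p[2])/d[2]
def proj(c,P,fish=False):
    q=R.from_quat(c["attitude"]).inv().apply(np.array(P)-c["position"]); x,y,z=q[0],-q[1],-q[2]
    if fish:
        r=np.hypot(x,y); t=np.arctan2(r,z); return c["cx"]+c["fx"]*t*x/r, c["cy"]+c["fy"]*t*y/r
    return c["cx"]+c["fx"]*x/z, c["cy"]+c["fy"]*y/z
E
python3 - <<'E'
from workcell import *
from h import *
c=camera("top"); im=c["image"]
def crop(n,x0,y0,x1,y1,s): cv2.imwrite(n,cv2.resize(im[y0:y1,x0:x1,::-1],None,fx=s,fy=s,interpolation=cv2.INTER_CUBIC))
crop("pics/t_ctrl.png",340,130,440,270,5); 
crop("pics/t_ch.png",170,155,290,270,5)
g=cv2.cvtColor(im,cv2.COLOR_RGB2GRAY)
m=((g>215)[195:222,355:428]).astype(np.uint8)
n,l,s,ce=cv2.connectedComponentsWithStats(m)
for i in range(1,n):
    if s[i,4]>15:
        u,v=ce[i]+[355,195]; print(s[i],u,v,onplane(c,u,v,.0615))
# grey box outline
hsv=cv2.cvtColor(im,cv2.COLOR_RGB2HSV)
m=np.zeros_like(g); m[170:235,350:432]=((g>90)[170:235,350:432])
cs,_=cv2.findContours(m,cv2.RETR_EXTERNAL,cv2.CHAIN_APPROX_NONE)
k=max(cs,key=cv2.contourArea); r=cv2.minAreaRect(k); print(r); b=cv2.boxPoints(r)
for p in b: print(p,onplane(c,*p,.05))
for p in [(200,239),(246,241)]: print(p,onplane(c,*p,.142))
s=camera("side")
for P in [onplane(c,372,209,.0615)]: print(proj(s,P))
im=s["image"];crop("pics/s_ch.png",280,150,400,310,4)
E
```

```text
[35  7  5 14 65] 391.96923076923076 208.58461538461538 [ 0.56364778 -0.19046788  0.0615    ]
[54  9  8  9 61] 412.54098360655735 208.29508196721312 [ 0.56545766 -0.24054396  0.0615    ]
[13 10  8  8 64] 371.5 208.5 [ 0.56275532 -0.14078045  0.0615    ]
((391.0, 203.0), (48.0, 70.0), 90.0)
[356. 179.] [ 0.63591956 -0.10419027  0.05      ]
[426. 179.] [ 0.64009521 -0.2779512   0.05      ]
[426. 227.] [ 0.52145834 -0.27634231  0.05      ]
[356. 227.] [ 0.51787925 -0.10507705  0.05      ]
(200, 239) [0.48091497 0.24514781 0.142     ]
(246, 241) [0.47859959 0.14588409 0.142     ]
(np.float64(307.87536754320615), np.float64(182.10054408521495))
```

View pics/t_ctrl.png

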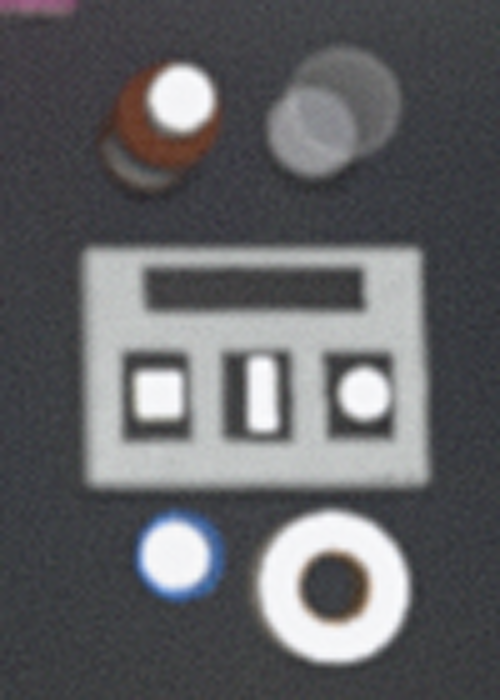

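View pics/t_ch.png

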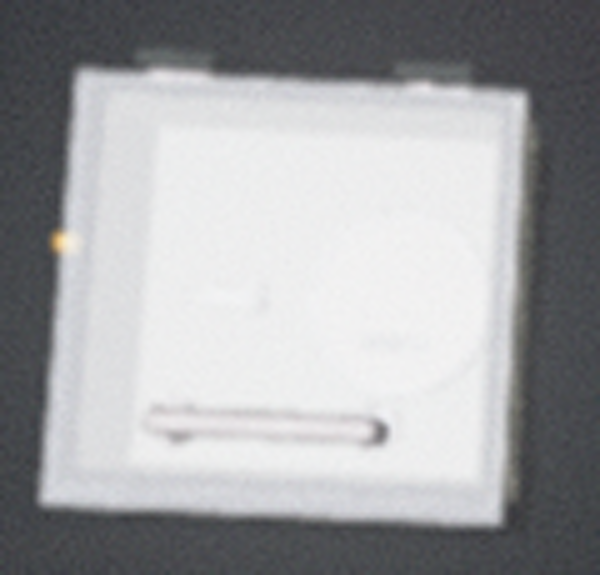

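View pics/s_ch.png

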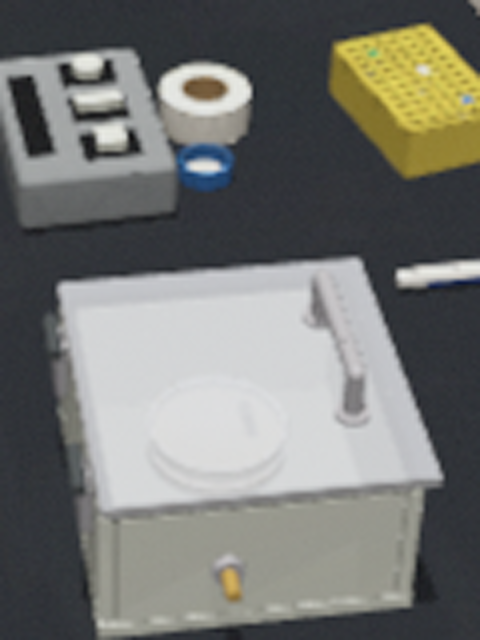

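```bash
python3 - <<'E'
from workcell import *
from h import *
c=camera("top"); s=camera("side")
cr=[onplane(c,170+a/5-.4,155+b/5-.4,.11) for a,b in [(78,70),(527,92),(503,524),(40,505)]]
for p in cr: print(p.round(4))
print("len",[np.linalg.norm(cr[i]-cr[(i+1)%4]).round(4) for i in range(4)])
for i,j in [(1,0),(2,3)]:
    d=cr[j]-cr[i]; print("yaw",np.arctan2(-d[0],d[1]))
for i,j in [(3,0),(2,1)]:
    d=cr[j]-cr[i]; print("yaw",np.arctan2(d[1],d[0]))
m=np.mean(cr,0); print("ctr",m)
e=[onplane(c,170+a/5-.4,155+b/5-.4,.142) for a,b in [(150,419),(384,431)]]; print(e, np.mean(e,0)); d=e[0]-e[1];print("yaw",np.arctan2(-d[0],d[1]),np.linalg.norm(d))
e=[onplane(s,280+a/4,150+b/4,.144) for a,b in [(325,282),(353,366)]]; print("side",e,np.mean(e,0))
for a,b in [(87,62),(97,97),(110,135)]: print("key side",onplane(s,280+a/4,150+b/4,.0615))
E
```

```text
[0.6405 0.2959 0.11  ]
[0.6353 0.0905 0.11  ]
[0.4388 0.095  0.11  ]
[0.4433 0.3012 0.11  ]
len [np.float64(0.2055), np.float64(0.1966), np.float64(0.2063), np.float64(0.1973)]
yaw -0.02532365135593926
yaw -0.02178566710410703
yaw -0.027110759517022305
yaw -0.022943850760424125
ctr [0.53948441 0.19566148 0.11      ]
[array([0.48218746, 0.24607653, 0.142     ]), array([0.47904764, 0.14503768, 0.142     ])] [0.48061755 0.19555711 0.142     ]
yaw -0.03106534560062891 0.1010876238811599
side [array([0.47977438, 0.16237916, 0.144     ]), array([0.48288502, 0.24136456, 0.144     ])] [0.4813297  0.20187186 0.144     ]
key side [ 0.5654562  -0.23590487  0.0615    ]
key side [ 0.56556086 -0.18566484  0.0615    ]
key side [ 0.56409477 -0.13358365  0.0615    ]
```

```bash
cat > go.py <<'E'
import sys
from workcell import *
from h import *
def show(P,yaw):
    s=read_state(); r=R.from_quat(s["eef_rot"])
    T=R.from_matrix(np.array([[np.sin(yaw),np.cos(yaw),0],[-np.cos(yaw),np.sin(yaw),0],[0,0,-1]]).reshape(3,3))
    # columns: x=(sin,-cos,0) y=(cos,sin,0) z=(0,0,-1)
    M=T.as_matrix(); 
    cands=[T,T*R.from_rotvec([0,0,np.pi])]
    rv=min([(r.inv()*t).as_rotvec() for t in cands],key=np.linalg.norm)
    d=np.array(P)-s["position"]
    print("t",s["time_s"],"pos",s["position"].round(4),"q",s["joint_pos"].round(2),"F",s["force"].round(1),"gap",round(s["finger_gap"],2))
    print("shift mm",(r.inv().apply(d)*1000).round(1),"rot",rv.round(4))
show([float(a) for a in sys.argv[1:4]],float(sys.argv[4]))
E
python3 go.py .563 -.139 .12 -.025
```

```text
Traceback (most recent call last):
  File "go.py", line 14, in <module>
    show([float(a) for a in sys.argv[1:4]],float(sys.argv[4]))
    ~~~~^^^^^^^^^^^^^^^^^^^^^^^^^^^^^^^^^^^^^^^^^^^^^^^^^^^^^^
  File "go.py", line 6, in show
    T=R.from_matrix(np.array([[np.sin(yaw),np.cos(yaw),0],[-np.cos(yaw),np.sin(yaw),0],[0,0,-1]]).reshape(3,3))
  File "scipy/spatial/transform/_rotation.pyx", line 1143, in scipy.spatial.transform._rotation.Rotation.from_matrix
ValueError: Non-positive determinant (left-handed or null coordinate frame) in rotation matrix 0: [[-0.0249974   0.99968752  0.        ]
 [-0.99968752 -0.0249974   0.        ]
 [ 0.          0.         -1.        ]].
```

```bash
sed -i 's/\[\[np.sin(yaw),np.cos(yaw),0\],\[-np.cos(yaw),np.sin(yaw),0\]/[[-np.sin(yaw),np.cos(yaw),0],[np.cos(yaw),np.sin(yaw),0]/' go.py; python3 go.py .4 .14 .231 -.025;python3 go.py .563 -.139 .12 -.025
```

```text
t 0.35 pos [0.2183 0.4498 0.2312] q [ 1.12  0.21 -0.03  1.32 -0.    1.57] F [-0.1 -0.6 -0.7] gap 1.0
shift mm [-2.988e+02 -1.994e+02  2.000e-01] rot [-2.000e-04  1.000e-04  1.144e+00]
t 0.35 pos [0.2183 0.4498 0.2312] q [ 1.12  0.21 -0.03  1.32 -0.    1.57] F [-0.1 -0.6 -0.7] gap 1.0
shift mm [-567.2 -379.2  111.3] rot [-2.000e-04  1.000e-04  1.144e+00]
```

Request:
servo_tool(series=[[-20,-14,0,0,0,0.08],[-50,-34,0,0,0,0.2],[-80,-54,0,0,0,0.32],[-110,-74,0,0,0,0.44],[-140,-94,0,0,0,0.56],[-170,-114,0,0,0,0.68],[-200,-134,0,0,0,0.8],[-230,-154,0,0,0,0.92]], jaw=0, newtons=40)

```text
time_s: 1.02
position: [0.3585, 0.2092, 0.2315]
eef_rot: [0.636, 0.772, 0.0, 0.0]
force: [1.3, 0.6, 0.6]
finger_gap: -0.001
```

```bash
python3 go.py .563 -.139 .12 -.025
```

```text
t 1.0167 pos [0.3585 0.2092 0.2315] q [ 0.53  0.04 -0.24  1.3   0.    1.91] F [1.3 0.6 0.6] gap -0.0
shift mm [-381.1  133.8  111.5] rot [ 4.000e-04 -2.000e-04  2.182e-01]
```

Request:
servo_tool(series=[[-34,12,0,0,0,0.04],[-68,24,0,0,0,0.08],[-102,36,0,0,0,0.12],[-136,48,0,0,0,0.16],[-170,60,0,0,0,0.2],[-204,72,0,0,0,0.217],[-238,84,0,0,0,0.217],[-272,96,0,0,0,0.217]])

```text
time_s: 1.68
position: [0.5064, -0.0387, 0.2314]
eef_rot: [0.714, 0.701, 0.0, 0.0]
force: [0.3, 1.1, 0.6]
finger_gap: -0.0
```

```bash
python3 go.py .563 -.139 .1 -.025
```

```text
t 1.6833 pos [ 0.5064 -0.0387  0.2314] q [-0.08  0.23 -0.01  1.33  0.    1.51] F [0.3 1.1 0.6] gap -0.0
shift mm [-99.3  58.4 131.4] rot [ 0.0002 -0.0001  0.0066]
```

Request:
servo_tool(series=[[-20,12,20,0,0,0],[-45,27,48,0,0,0],[-70,42,75,0,0,0.006],[-90,54,100,0,0,0.006],[-99,58,125,0,0,0.006],[-99,58,131,0,0,0.006],[-99,58,131,0,0,0.006],[-99,58,131,0,0,0.006]])

```text
time_s: 2.35
position: [0.562, -0.1362, 0.1012]
eef_rot: [0.715, 0.699, 0.0, -0.0]
force: [1.1, 1.3, 0.2]
finger_gap: 0.002
```

```bash
python3 go.py .563 -.139 .0560 -.025; python3 - <<'E'
from workcell import *
from h import *
for n in ["side","wrist"]:
    c=camera(n);im=c["image"]
    for P in [(.563,-.139,.0615),(.564,-.189,.0615),(.565,-.239,.0615)]: print(n,proj(c,P,n=="wrist"))
    if n=="side": im=cv2.resize(im[100:260,220:400],None,fx=4,fy=4)
    cv2.imwrite(f"pics/{n}1.png",im[:,:,::-1])
E
```

```text
t 2.35 pos [ 0.562  -0.1362  0.1012] q [-0.24  0.43 -0.07  1.07  0.    1.36] F [1.1 1.3 0.2] gap 0.0
shift mm [-2.8  1.1 45.2] rot [ 0.0001 -0.0002  0.0013]
side (np.float64(307.5665703043302), np.float64(182.70186899729342))
side (np.float64(304.5818642558374), np.float64(173.61225492665665))
side (np.float64(301.7417733898372), np.float64(164.96305146137112))
wrist (np.float64(319.9676772349431), np.float64(231.90018482553236))
wrist (np.float64(322.90076205554874), np.float64(295.61320512035417))
wrist (np.float64(325.2069559847357), np.float64(345.1041535998474))
```

View pics/side1.png

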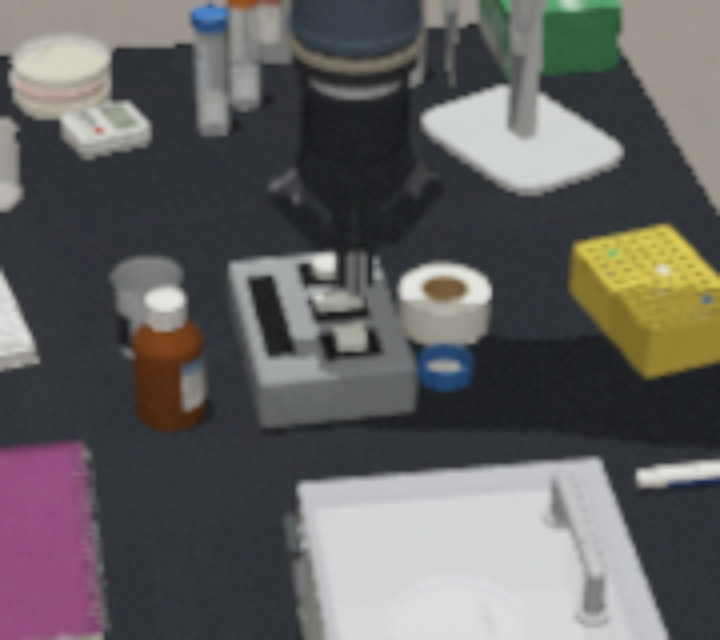

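View pics/wrist1.png

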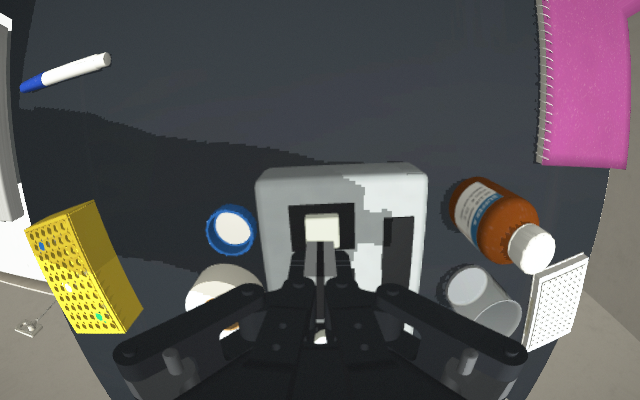

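The square key shows at (322,228) in the wrist view, within about 3 mm of the predicted (320,232). Pressing straight down.

Request:
servo_tool(series=[[-1,1,12,0,0,0],[-1,1,26,0,0,0],[-1,1,36,0,0,0],[-1,1,41,0,0,0],[-1,1,44,0,0,0],[-1,1,45.5,0,0,0],[-1,1,45.5,0,0,0],[-1,1,45.5,0,0,0]])

```text
time_s: 3.12
position: [0.5633, -0.1376, 0.0557]
eef_rot: [0.715, 0.699, 0.0, 0.0]
force: [-1.6, 3.3, 3.9]
finger_gap: -0.0
```

```bash
python3 go.py .563 -.139 .0560 -.025; python3 - <<'E'
from workcell import *
from h import *
for n in ["side","wrist"]:
    c=camera(n);im=c["image"]
    if n=="side": im=cv2.resize(im[100:260,220:400],None,fx=4,fy=4)
    else: im=cv2.resize(im[150:320,220:440],None,fx=3,fy=3)
    cv2.imwrite(f"pics/{n}2.png",im[:,:,::-1])
E
```

```text
t 3.1167 pos [ 0.5633 -0.1376  0.0557] q [-0.24  0.46 -0.14  0.97  0.    1.35] F [-1.6  3.3  3.9] gap -0.0
shift mm [-1.4 -0.3 -0.3] rot [ 0.0009 -0.0002  0.0012]
```

View pics/wrist2.png

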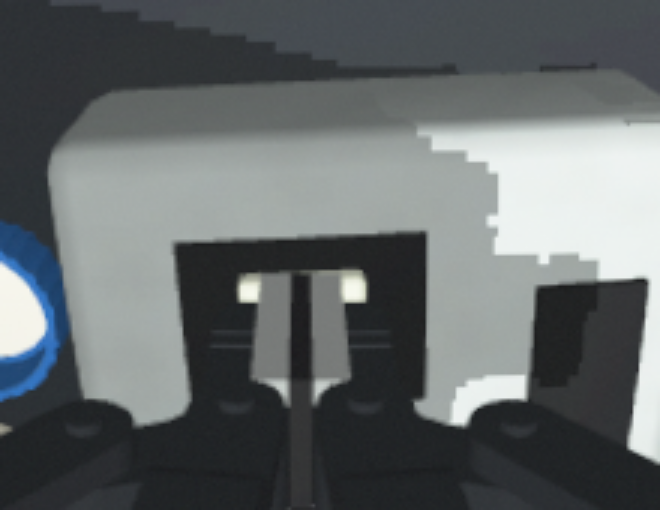

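Force is 3.9 N at z = 0.0557, so the key is practically at its stop. I'll add 1 mm for certainty, then lift.

Request:
servo_tool(series=[[0,0,1,0,0,0],[0,0,1,0,0,0],[0,0,0,0,0,0],[0,0,-6,0,0,0],[0,0,-16,0,0,0],[-6,0,-25,0,0,0],[-25,0,-28,0,0,0],[-48,1,-28,0,0,0]])

```text
time_s: 3.88
position: [0.5637, -0.1863, 0.0849]
eef_rot: [0.715, 0.699, 0.0, 0.001]
force: [1.1, -0.3, 0.1]
finger_gap: 0.004
```

```bash
python3 go.py .564 -.188 .0555 -.025; python3 - <<'E'
from workcell import *
from h import *
c=camera("wrist");im=c["image"]
for P in [(.563,-.138,.0615),(.564,-.188,.0615),(.565,-.238,.0615)]: print(proj(c,P,True))
im=cv2.resize(im[150:320,220:440],None,fx=3,fy=3)
cv2.imwrite(f"pics/w3.png",im[:,:,::-1])
E
```

```text
t 3.8833 pos [ 0.5637 -0.1863  0.0849] q [-0.32  0.47 -0.05  1.05 -0.    1.27] F [ 1.1 -0.3  0.1] gap 0.0
shift mm [-1.7  0.3 29.4] rot [0.002  0.0008 0.0027]
(np.float64(315.8997920264168), np.float64(157.64502654308208))
(np.float64(319.6914433751834), np.float64(241.624280491637))
(np.float64(322.7971916994772), np.float64(308.7621622283794))
```

View pics/w3.png

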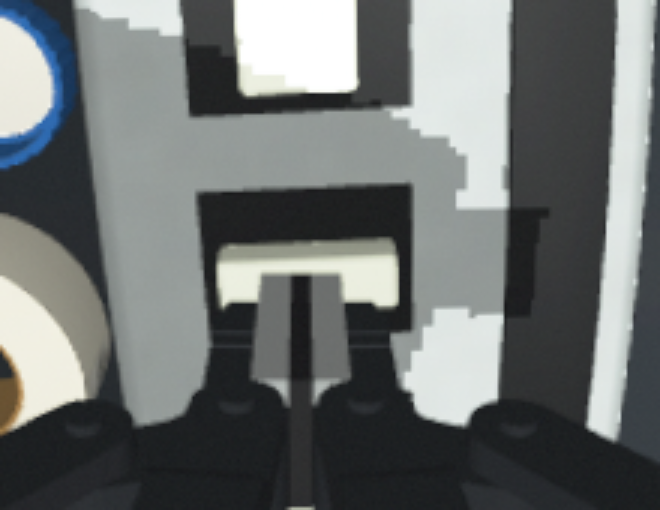

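Request:
servo_tool(series=[[-2,0,10,0,0,0],[-2,0,20,0,0,0],[-2,0,25,0,0,0],[-2,0,28,0,0,0],[-2,0,30,0,0,0],[-2,0,30.5,0,0,0],[-2,0,30.5,0,0,0],[-2,0,30.5,0,0,0]])

```text
time_s: 4.6
position: [0.5627, -0.1876, 0.0547]
eef_rot: [0.715, 0.699, -0.0, 0.001]
force: [-18.0, 1.8, 44.8]
finger_gap: 0.001
```

Request:
servo_tool(series=[[0,0,0,0,0,0],[0,0,0,0,0,0],[0,0,-5,0,0,0],[0,0,-16,0,0,0],[-6,0,-25,0,0,0],[-25,0,-28,0,0,0],[-49,1,-29,0,0,0],[-50,1,-29,0,0,0]])

```text
time_s: 5.27
position: [0.5629, -0.2409, 0.0819]
eef_rot: [0.716, 0.698, -0.0, 0.001]
force: [-0.2, -1.1, 0.1]
finger_gap: -0.001
```

```bash
python3 go.py .565 -.238 .0550 -.025; python3 - <<'E'
from workcell import *
from h import *
c=camera("wrist");im=c["image"]
for P in [(.563,-.138,.0615),(.564,-.188,.0615),(.565,-.238,.0615)]: print(proj(c,P,True))
im=cv2.resize(im[150:320,220:440],None,fx=3,fy=3)
cv2.imwrite(f"pics/w4.png",im[:,:,::-1])
E
```

```text
t 5.2667 pos [ 0.5629 -0.2409  0.0819] q [-0.4   0.51  0.    1.07 -0.    1.19] F [-0.2 -1.1  0.1] gap -0.0
shift mm [ 3.   2.1 26.9] rot [ 0.0008  0.0012 -0.0004]
(np.float64(314.417334190634), np.float64(55.8662506711259))
(np.float64(318.73110342554975), np.float64(149.8391392969578))
(np.float64(322.6418369098182), np.float64(236.38003081165232))
```

View pics/w4.png

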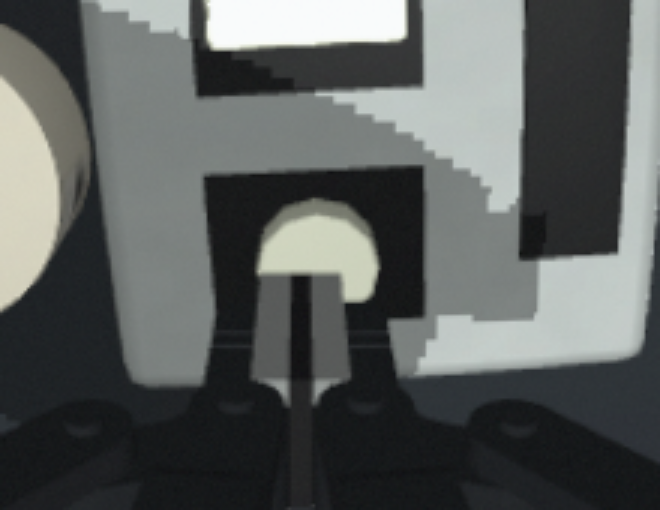

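The bar key bottomed out (hard stop at z ≈ 0.0555) and is up again. The round key's centre is at (326,236), matching the prediction.

Request:
servo_tool(series=[[3,2,6,0,0,0],[3,2,14,0,0,0],[3,2,21,0,0,0],[3,2,24,0,0,0],[3,2,25.5,0,0,0],[3,2,26.2,0,0,0],[3,2,26.2,0,0,0],[3,2,26.2,0,0,0]])

```text
time_s: 5.98
position: [0.5645, -0.2339, 0.0554]
eef_rot: [0.715, 0.699, 0.0, -0.0]
force: [-3.8, 6.0, 11.3]
finger_gap: -0.0
```

```bash
python3 go.py .48 .196 .23 -.025
```

```text
t 5.9833 pos [ 0.5645 -0.2339  0.0554] q [-0.39  0.52 -0.04  1.01  0.    1.2 ] F [-3.8  6.  11.3] gap -0.0
shift mm [ 428.   -94.5 -174.1] rot [-0.0003 -0.0011  0.0018]
```

Request:
servo_tool(series=[[0,0,0,0,0,0],[0,0,-6,0,0,0],[0,0,-25,0,0,0],[0,0,-60,0,0,0],[10,-4,-98,0,0,0],[35,-10,-130,0,0,0],[65,-16,-155,0,0,0],[100,-24,-172,0,0,0]])

```text
time_s: 6.65
position: [0.5434, -0.1341, 0.2297]
eef_rot: [0.716, 0.698, 0.001, 0.001]
force: [1.1, 0.7, 0.2]
finger_gap: -0.005
```

```bash
python3 go.py .48 .196 .23 -.025; python3 - <<'E'
from workcell import *
from h import *
c=camera("side");im=c["image"]
cv2.imwrite(f"pics/s5.png",cv2.resize(im[120:280,220:400],None,fx=4,fy=4)[:,:,::-1])
E
```

```text
t 6.65 pos [ 0.5434 -0.1341  0.2297] q [-0.24  0.34  0.13  1.36 -0.    1.35] F [1.1 0.7 0.2] gap -0.01
shift mm [328.4 -71.7  -0.7] rot [ 0.0026  0.0008 -0.0003]
```

View pics/s5.png

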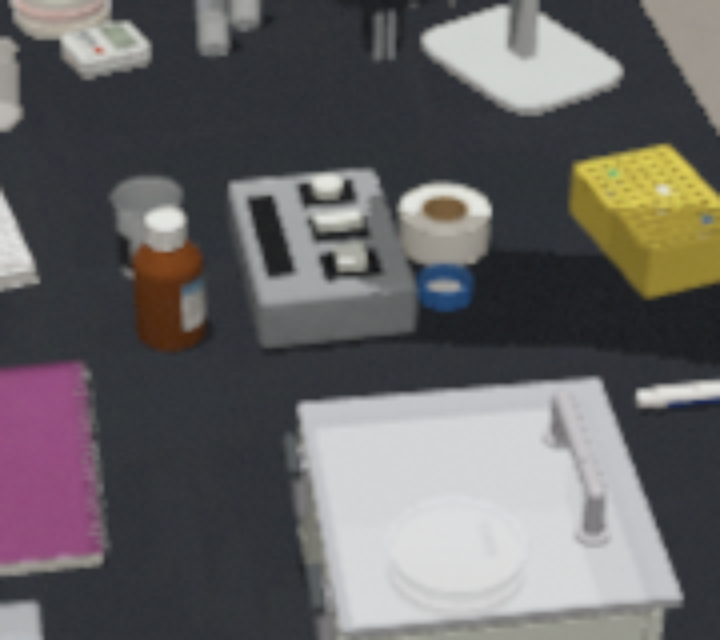

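All three keys are up and nothing has been disturbed. On to the handle, opening the jaw on the way.

Request:
servo_tool(series=[[30,-7,0,0,0,0],[67,-15,0,0,0,0],[104,-23,0,0,0,0],[141,-31,0,0,0,0],[178,-39,0,0,0,0],[215,-47,0,0,0,0],[252,-55,0,0,0,0],[289,-63,0,0,0,0]], jaw=0.7)

```text
time_s: 7.37
position: [0.4861, 0.1578, 0.2271]
eef_rot: [0.715, 0.699, -0.0, 0.0]
force: [1.2, 0.3, -0.0]
finger_gap: 0.704
```

Request:
servo_tool(series=[[25,-6,0,0,0,0],[39,-9,0,0,0,0],[39,-9,0,0,0,0],[39,-9,0,0,0,0],[39,-9,0,0,0,0],[39,-9,0,0,0,0],[39,-9,0,0,0,0],[39,-9,0,0,0,0]])

```text
time_s: 8.03
position: [0.4792, 0.1945, 0.2271]
eef_rot: [0.716, 0.698, -0.0, 0.0]
force: [-0.7, -0.1, -0.4]
finger_gap: 0.703
```

```bash
python3 go.py .48 .196 .125 -.025; python3 - <<'E'
from workcell import *
from h import *
for n in ["side","wrist"]:
    c=camera(n);im=c["image"]
    print(n,[np.round(proj(c,P,n=="wrist"),1) for P in [(.48,.196,.142),(.481,.241,.142),(.479,.151,.142)]])
    if n=="side": im=cv2.resize(im[120:320,260:460],None,fx=3,fy=3)
    cv2.imwrite(f"pics/{n}6.png",im[:,:,::-1])
E
```

```text
t 8.0333 pos [0.4792 0.1945 0.2271] q [ 0.39  0.25  0.    1.32 -0.    1.98] F [-0.7 -0.1 -0.4] gap 0.7
shift mm [  1.5   0.8 102.1] rot [-0.      0.0001 -0.0001]
side [array([364.5, 229.8]), array([368.9, 242. ]), array([360.4, 218.3])]
wrist [array([320.3, 204.1]), array([320.2, 146.2]), array([320.3, 255.6])]
```

View pics/side6.png

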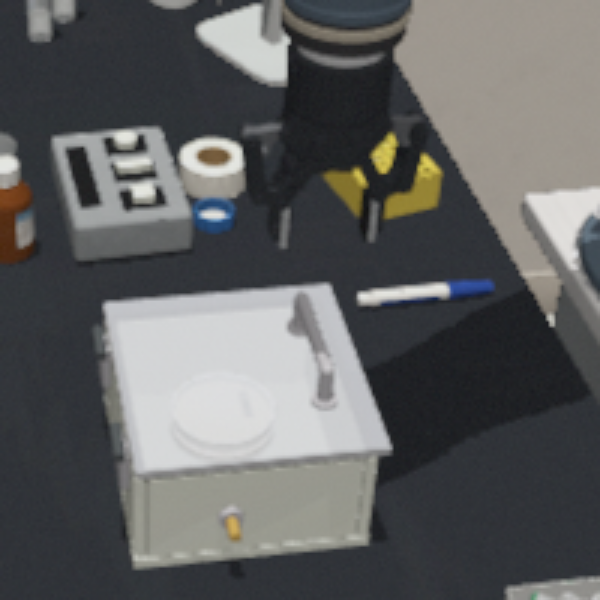

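View pics/wrist6.png

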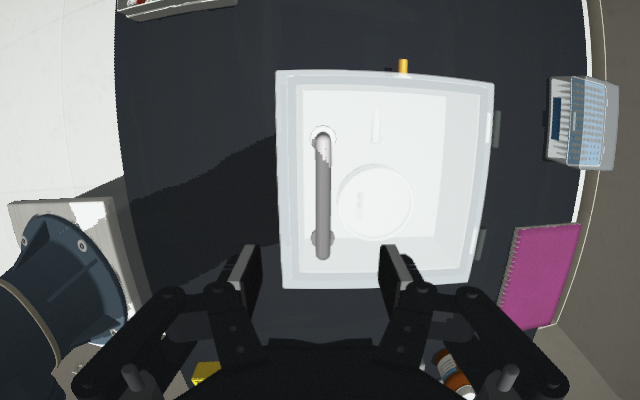

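Per the wrist view, the handle runs from (322,135) to (322,258), centred about (322,197). That puts it at ≈ (0.4815, 0.200), which agrees with the side view. Now descending over it.

Request:
servo_tool(series=[[3,1,20,0,0,0],[5,2,42,0,0,0],[5,2,62,0,0,0],[5,2,78,0,0,0],[5,2,90,0,0,0],[5,2,98,0,0,0],[5,2,102,0,0,0],[5,2,102,0,0,0]])

```text
time_s: 8.8
position: [0.4809, 0.2, 0.1247]
eef_rot: [0.716, 0.699, -0.0, -0.0]
force: [0.6, 0.5, -0.2]
finger_gap: 0.701
```

```bash
python3 go.py .4815 .2 .124 -.025; python3 - <<'E'
from workcell import *
from h import *
for n in ["side","wrist"]:
    c=camera(n);im=c["image"]
    if n=="side": im=cv2.resize(im[120:320,260:460],None,fx=3,fy=3)
    cv2.imwrite(f"pics/{n}7.png",im[:,:,::-1])
E
```

```text
t 8.8 pos [0.4809 0.2    0.1247] q [ 0.39  0.3  -0.19  1.08 -0.    1.99] F [ 0.6  0.5 -0.2] gap 0.7
shift mm [0.  0.6 0.7] rot [-0.0007  0.0003  0.0008]
```

View pics/side7.png

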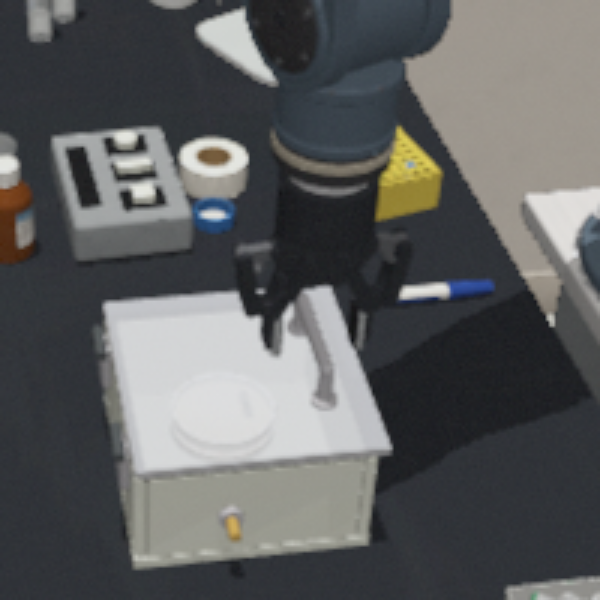

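View pics/wrist7.png

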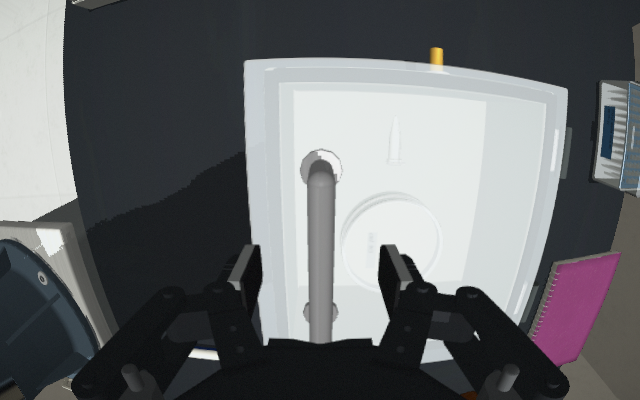

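The bar (x ≈ 320 px) is centred between the pads (260 and 380 px). Closing.

Request:
servo_tool(series=[[0,0,0,0,0,0],[0,0,0,0,0,0],[0,0,0,0,0,0],[0,0,0,0,0,0],[0,0,0,0,0,0],[0,0,0,0,0,0],[0,0,0,0,0,0],[0,0,0,0,0,0]], jaw=0, newtons=80)

```text
time_s: 9.57
position: [0.4816, 0.2003, 0.1256]
eef_rot: [0.716, 0.699, 0.0, 0.0]
force: [1.0, -1.0, 6.9]
finger_gap: 0.107
```

Request:
servo_tool(series=[[0,0,0,0,0,0],[0,0,-0.3,0,0,0],[0,0,-0.6,0,0,0],[0,0.2,-1,0,0,0],[0,0.3,-1.4,0,0,0],[0,0.4,-1.7,0,0,0],[0,0.5,-2,0,0,0],[0,0.5,-2,0,0,0]])

```text
time_s: 10.23
position: [0.4818, 0.2003, 0.1267]
eef_rot: [0.716, 0.699, -0.0, -0.0]
force: [5.6, 0.8, -7.0]
finger_gap: 0.108
```

Request:
servo_tool(series=[[0,0.1,-0.3,0,0,0],[0,0.2,-0.6,0,0,0],[0,0.3,-0.9,0,0,0],[0,0.4,-1.2,0,0,0],[0,0.5,-1.5,0,0,0],[0,0.6,-1.8,0,0,0],[0,0.6,-2,0,0,0],[0,0.6,-2,0,0,0]])

```text
time_s: 10.9
position: [0.4822, 0.2002, 0.1283]
eef_rot: [0.716, 0.699, -0.0, -0.0]
force: [7.1, 1.7, -11.7]
finger_gap: 0.108
```

Request:
servo_tool(series=[[0,0.1,-0.3,0,0,0],[0,0.2,-0.6,0,0,0],[0,0.3,-0.9,0,0,0],[0,0.4,-1.2,0,0,0],[0,0.5,-1.5,0,0,0],[0,0.6,-1.8,0,0,0],[0,0.6,-2,0,0,0],[0,0.6,-2,0,0,0]])

```text
time_s: 11.57
position: [0.483, 0.2002, 0.1309]
eef_rot: [0.716, 0.699, 0.0, -0.0]
force: [3.8, 0.7, -1.3]
finger_gap: 0.108
```

The force fell from −11.7 to −1.3 N, so the seal has let go. Now easing up to roughly a 20 mm gap.

Request:
servo_tool(series=[[0,0.3,-0.8,0,0,0],[0,0.6,-2,0,0,0],[0,1.0,-3.3,0,0,0],[0,1.4,-4.6,0,0,0],[0,1.8,-5.6,0,0,0],[0,2.0,-6.4,0,0,0],[0,2.2,-7,0,0,0],[0,2.2,-7,0,0,0]])

```text
time_s: 12.23
position: [0.4851, 0.2001, 0.1379]
eef_rot: [0.716, 0.699, -0.0, -0.0]
force: [5.8, 1.2, -6.6]
finger_gap: 0.106
```

```bash
python3 go.py .4815 .2 .124 -.025; python3 - <<'E'
from workcell import *
from h import *
for n in ["side","wrist"]:
    c=camera(n);im=c["image"]
    if n=="side": im=cv2.resize(im[180:310,270:400],None,fx=4.5,fy=4.5)
    cv2.imwrite(f"pics/{n}8.png",im[:,:,::-1])
E
```

```text
t 12.2333 pos [0.4851 0.2001 0.1379] q [ 0.39  0.3  -0.16  1.11  0.    1.99] F [ 5.8  1.2 -6.6] gap 0.11
shift mm [-0.2 -3.6 13.9] rot [-0.0003 -0.      0.0009]
```

View pics/side8.png

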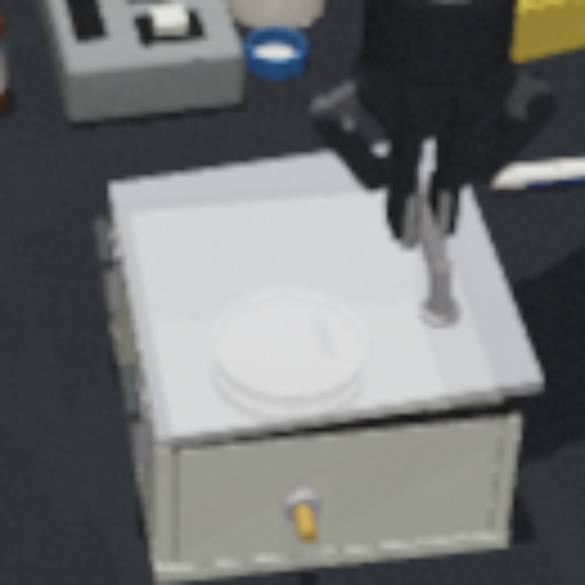

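View pics/wrist8.png

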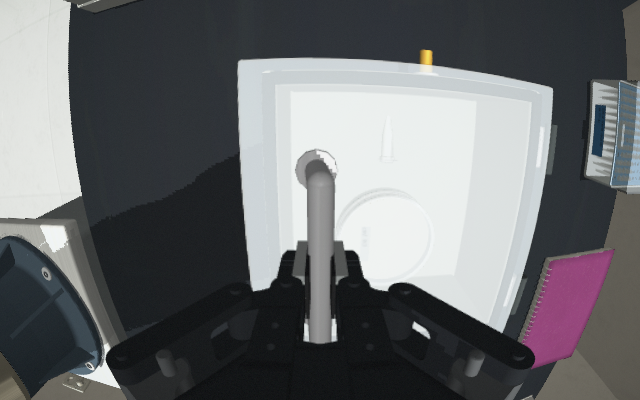

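```bash
python3 - <<'E'
from workcell import *
from h import *
c=camera("side")
yaw=-.025; Rz=R.from_euler('z',yaw)
g=np.array([.4815,.2,.142]); H=g+Rz.apply([.16,0,-.042])
for th in [0,.04,.06,.08,.1,.12,.15]:
    f=lambda p: H+Rz.apply(R.from_euler('y',th).apply(p))
    print(th,np.round(proj(c,f([-.2,.103,.01])),1),np.round(proj(c,f([-.2,.103,0])),1),np.round(proj(c,f([-.16,.045,.006+.01])),1),"grip",f([-.16,0,.042]).round(4))
cv2.imwrite("pics/s9.png",cv2.resize(c["image"][245:300,350:400],None,fx=10,fy=10)[:,:,::-1])
E
```

```text
0 [390.6 268.8] [390.2 271.9] [367.9 251.5] grip [0.4815 0.2    0.142 ]
0.04 [390.7 266.2] [390.4 269.4] [367.7 249.5] grip [0.4833 0.2    0.1484]
0.06 [390.7 265. ] [390.5 268.1] [367.6 248.5] grip [0.4843 0.1999 0.1515]
0.08 [390.7 263.7] [390.6 266.9] [367.5 247.5] grip [0.4854 0.1999 0.1547]
0.1 [390.6 262.4] [390.6 265.6] [367.4 246.5] grip [0.4865 0.1999 0.1578]
0.12 [390.5 261.2] [390.6 264.3] [367.2 245.5] grip [0.4877 0.1998 0.1609]
0.15 [390.3 259.3] [390.5 262.5] [366.9 244. ] grip [0.4896 0.1998 0.1654]
```

View pics/s9.png

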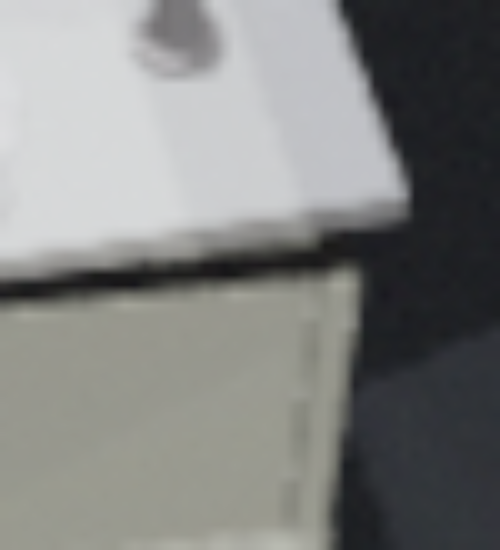

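The lid corner now sits at (390.5,264.0), up from (390.6,268.8) when shut. That gives ≈ 0.08 rad, which agrees with the TCP rise of about 13 mm. I'll raise 3 mm more to about 0.1 rad and let it settle.

Request:
servo_tool(series=[[0,0.3,-0.6,0,0,0],[0,0.6,-1.3,0,0,0],[0,0.9,-2,0,0,0],[0,1.1,-2.6,0,0,0],[0,1.2,-3,0,0,0],[0,1.2,-3,0,0,0],[0,1.2,-3,0,0,0],[0,1.2,-3,0,0,0]])

```text
time_s: 13.05
position: [0.4861, 0.2001, 0.1407]
eef_rot: [0.716, 0.699, -0.0, -0.0]
force: [5.5, 1.2, -6.8]
finger_gap: 0.113
```

Request:
servo_tool(series=[[0,0,0,0,0,0],[0,0,0,0,0,0],[0,0,0,0,0,0],[0,0,0,0,0,0],[0,0,0,0,0,0],[0,0,0,0,0,0],[0,0,0,0,0,0],[0,0,0,0,0,0]])

```text
time_s: 13.72
position: [0.486, 0.2001, 0.1407]
eef_rot: [0.716, 0.699, -0.0, -0.0]
force: [4.7, 1.2, -7.3]
finger_gap: 0.109
```

```bash
python3 - <<'E'
from workcell import *
from h import *
s=read_state(); print(s["position"],s["force"],s["finger_gap"],np.abs(s["joint_velocities"]).max())
c=camera("side")
a=cv2.resize(c["image"][245:300,350:400],None,fx=10,fy=10); b=cv2.resize(c["image"][140:280,230:300+80],(540,550))
cv2.imwrite("pics/s10.png",cv2.resize(np.hstack([a,b[:550,:300]]),(800,550))[:,:,::-1]); cv2.imwrite("pics/s11.png",c["image"][:,:,::-1])
E
```

```text
[0.48603682 0.20011516 0.14067055] [ 4.66822701  1.23161245 -7.34180945] 0.10910096234767633 0.0019077991787442312
```

View pics/s10.png

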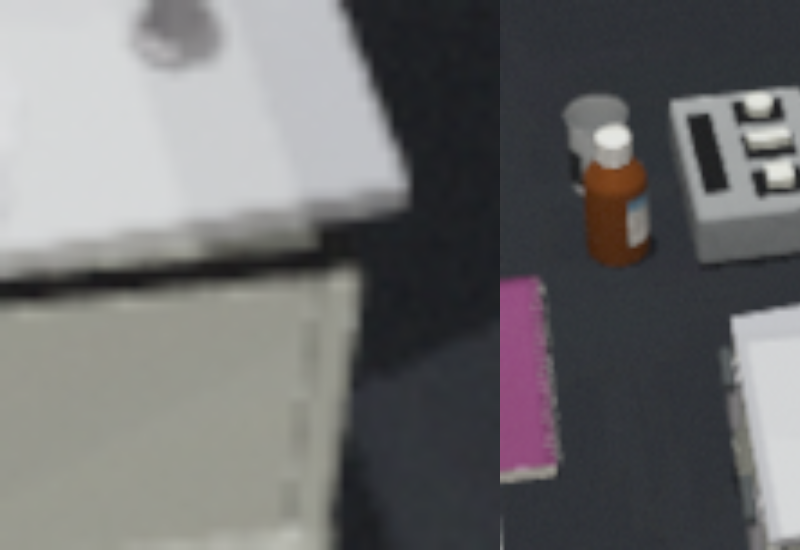

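View pics/s11.png

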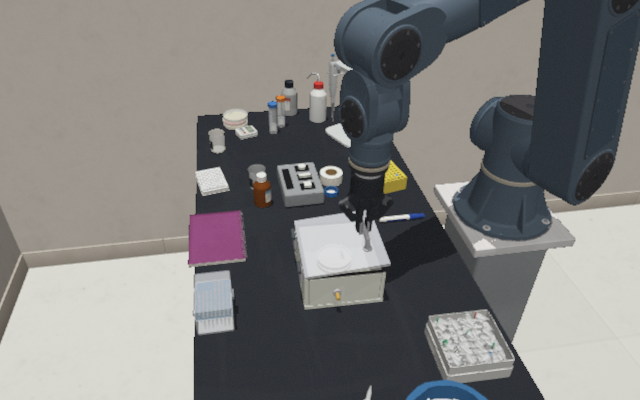

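The lid corner is now at about (390.3,263.2), i.e. ≈ 0.09–0.10 rad. The arm is still, the keys are up and the bystanders haven't moved. Handing in.

```bash
python3 - <<'E'
from workcell import *
print(sign_off()); s=read_state(); print(s["time_s"],s["position"],s["force"],s["finger_gap"])
E
```

```text
the job is handed in; nothing more can be done
None
the job is handed in; nothing more can be done
```

I pressed the square, bar and round keys in that order, broke the lid seal free, and handed the job in at about 14 s with the gripper still holding the lid by its handle. The sign-off gives no verdict, so what follows is from my own measurements.

- **Keys:** each went down about 6 mm, with peak forces read of about 4 N (square), 45 N (bar) and 11 N (round). The bar's 45 N came from driving slightly past its hard stop with the fingertips. It is under the 120 N wrist limit, and the 40 N limit is for the arm and gripper body. Pictures afterwards showed all three keys up.
- **Lid:** the pull at the handle was last read at about 12 N before the seal let go, and the lid did not jump noticeably. I then raised it slowly.
- **Final opening:** the side picture gives about 0.09 rad and the height the hand rose gives about 0.10 rad. That is a gap of 18–20 mm, inside the allowed 12–30 mm.
- **Hold:** at the last check the arm was still, with about 7 N of load on the fingers. That is more than the lid's own 2–3 N, probably because the grip slightly strains the handle.
- **Bystanders:** the beaker, bottle, cap and label roll looked unmoved in the last side picture; I did not measure them.

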